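# Snug the wing nut of the strap clamp on the goldsmith's bench

## Task

Two like strap clamps are bolted to the goldsmith's bench; only one has the bird-shaped brass blank under its strap, the other is empty. Tighten the wing nut of the clamp that holds the blank: turn it clockwise (seen from above), a short arc between its two guide posts, until it is fully home against its stop, then let go. Do not knock against that clamp's posts, and leave the other clamp's wing nut as it is.

Things in the scene. Friction and masses are not known exactly. Their poses are not given: they have to be found in the camera images.
- work_nut (a joint): Turn of the brass wing nut on the clamp that holds the blank, rad, growing clockwise seen from above. Starts between 0 and 0.3; firm stop at 1.05 (fully home). At 0 the wings stand 0.525 anticlockwise of the strap's length, at 0.525 they lie along it, at the stop 0.525 clockwise of it. Light friction (about 0.1 N m); stays where it is left; does not rise or sink.
- work_grip (a point): Centre of that wing nut, on its vertical axis, 69 mm above the table, at the height to pinch; turns with the nut. x: along the wings, y: across them (pinch this way), z up. Wings: upright plates 9 mm thick, 56 mm from tip to tip, tops 14 mm above this point, with a V gap (11 mm wide here) between them. Round hub 28 mm wide, top 20 mm below this point; washer 30 mm and strap 33 mm below.
- work_posts: Two upright steel posts on the strap of that clamp, 16 mm thick, 48 mm either side of the nut's axis along the strap, tops 72 mm above the table. Origin on the nut's axis at table height; x along the strap towards the blank, z up. The clamp (base 235 x 110 x 12 mm) is fixed. The blank, a flat brass bird 65 x 88 x 6 mm, lies on a dark wooden pad under the strap's end, 110 mm from the nut.
- spare_wing (a point): Point on one wing of the wing nut of the other, empty clamp (same make, only a bare dark wooden pad under its strap): 25 mm from that nut's axis, 69 mm above the table. x: from the axis out along the wing. To be left alone.

How it is judged:
By the outcome, as a careful person would: the job done as asked, in the order asked, and still so for the second after the job is handed in, with the robot touching nothing.
It also fails if it takes over 32 s, if anything falls off the work surface, if the arm or the gripper's body presses on something with over 40 N, if the wrist force passes 120 N, or if a joint passes its speed limit or range.

## Robot

A 7-joint arm with a two-finger parallel gripper is mounted at the origin on the work surface. World frame = base frame: x ahead of the robot, y to its left, z up, the work surface at z = 0. Lengths are in m, angles in rad, forces in N, time in s.
With the tool pointing down it reaches from about 0.425 to 0.875 m from the base axis. Payload 4.7 kg.
Tool frame: the origin (TCP) lies on the centre line of the jaws, within the pads' length; the fingertips stand 22 mm ahead of it and the grasp point (between the pads) lies 3 mm ahead of it; x points along the fingers, z is the direction in which the jaws open and shut, and the axes are right-handed (so a half turn about x gives the same grasp; the last joint's range is limited). The gripper opens to 87 mm and grips with 3 to 60 N. Pads are 19 mm wide; open, the fingers measure 117 mm over their backs; the gripper's body (75 mm by 190 mm) begins 51 mm behind the grasp point.
Start: joints at [-1.276, 0.321, -0.07, 1.45, 0.023, 1.371, -0.057], TCP at [0.18, 0.625, 0.245] pointing down, gripper open.
Joint ranges: [-2.86, 2.86], [-0.3, 2.09], [-1.38, 1.24], [0.06, 2.45], [-1.56, 4.7], [0.09, 2.05], [-2.69, 2.69]. Speed limits (rad/s): [2.57, 2.57, 3.14, 3.14, 3.14, 3.14, 3.14].

## Interface

Orientations are given as a 3x3 rotation matrix whose columns are the frame's x, y, z axes.
In Python, from station import arm, optics, job gives the robot as it stands.
- The arm moves only by the tool send_rows, never from a script. Its argument "commands" is a list of rows, each a list of 2 entries, a list of its own where there are three numbers: the shift along the tool's x, y, z normalised to -1 to 1, where 1 is 150 mm, then the turn, a rotation vector about the tool's x, y, z normalised to -1 to 1, where 1 is 180 degrees. In form: [[[dx, dy, dz], [ax, ay, az]], ...]. A call has 1 to 20 rows; each row shifts and turns the commanded pose from where the row before left it, along the tool's axes as they then stand; what a row does not reach is not made up. A row lasts 1/12 s, in which the tool goes at most 41.7 mm and 7.16 degrees, less where a joint would pass 70% of its speed; a pose out of reach is approached as far as the arm can. A call with a number of a shift or a turn outside -1 to 1 is refused whole. A call with a gripper value outside its range is refused whole. "claw" is the closure, from 0 (fully open) to 1 (shut), set as the call begins (left out, the last holds). The fingers move at their own pace and stop on an object; "squeeze" is the grip in N (left out, the last holds). Time passes only in rows, so rows that do not move let the fingers close. It gives the time, the measured TCP pose, the force and the opening at its end, in the units of the state.
- arm.state(): the state, without advancing time (a new reading comes with each control period).
- optics.grab_frame(name): name is "side" or "top"; returns the picture (420x560x3 uint8, blue, green, red); there is no depth.
- optics.get_calibration(name): a dict with "fx", "fy", "cx", "cy" (pixels), "camera_from_world" (4x4, takes a point from world to camera coordinates). Camera axes: x right, y down, z forward; pixel columns grow to the right and rows downward; lengths in m; the calibration is good to about 2 mm. A picture is of the moment at which its call begins. get_calibration takes no time and is no camera call.
- job.sign_off(): hands the job in, once; it reports no verdict.
The state is a dict: "time_s": time; "q": joint angles; "joint_vel": joint speeds; "joint_efforts": joint torques, N m; "tcp_pos": TCP position; "tool_rot": TCP orientation; "force": force on the tool from outside, world axes, zero at the start; "moment": the same for the moment, N m; "opening": finger opening in m.
Only numpy, scipy, OpenCV 4.12 (cv2) and the standard library are available. Lean on these libraries where they do the work, as an engineer would, in place of code of your own. Each camera call takes 0.05 s, during which the arm holds its last target. There are 200 camera calls.

## Working session

There is one attempt and no reset: what is moved stays moved. The work goes in short steps, Python scripts to look and compute and a tool call to move; the robot and the scene stay as the last step left them, time stands still between calls to the robot, and variables do not carry over. Pictures are saved under pics/ and viewed, about 8 in all and at most 12, crops included, and the job is handed in when it is done.

Besides the shell and the picture viewer there is one more tool, called as name([rows], argument=value, ...), one row to a line, values as JSON. send_rows: Moves the arm, as the interface text tells. Its arguments: {"type":"object","properties":{"commands":{"type":"array","items":{"type":"array"}},"claw":{"type":"number"},"squeeze":{"type":"number"}},"required":["commands"]}

```bash
mkdir -p pics
python3 - <<'E'
from station import arm, optics
import cv2, numpy as np
np.set_printoptions(precision=4,suppress=True)
s=arm.state(); print(s['time_s'],s['tcp_pos'],s['tool_rot'],s['opening'])
for n in('top','side'):
    f=optics.grab_frame(n); cv2.imwrite(f'pics/{n}0.png',f)
    c=optics.get_calibration(n); print(n,c['fx'],c['fy'],c['cx'],c['cy'],np.array(c['camera_from_world']))
E
```

```text
0.0 [0.18   0.624  0.2434] [[-0.0004 -0.9609  0.277 ]
 [-0.0019  0.277   0.9609]
 [-1.     -0.0001 -0.0019]] 0.087001446707136
top 388.2060472953853 388.2060472953853 278.2310031559634 203.7169576256876 [[-0.0284 -0.9995  0.017   0.0216]
 [-0.9944  0.0266 -0.102   0.5306]
 [ 0.1015 -0.0198 -0.9946  0.6621]
 [ 0.      0.      0.      1.    ]]
side 515.6082774486201 515.6082774486201 273.2707809053943 208.86708035408455 [[ 0.8428 -0.5381  0.014  -0.4456]
 [-0.288  -0.4727 -0.8328  0.2317]
 [ 0.4548  0.6978 -0.5534  0.7817]
 [ 0.      0.      0.      1.    ]]
```

View pics/top0.png

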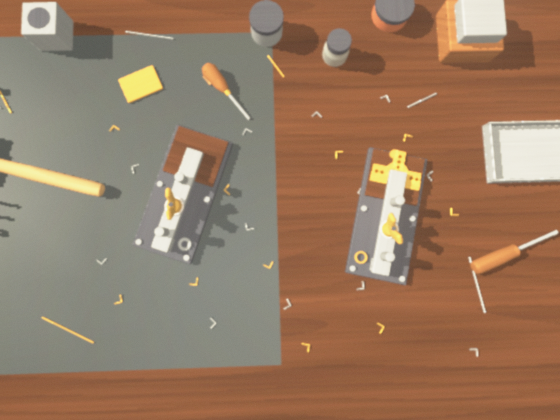

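View pics/side0.png

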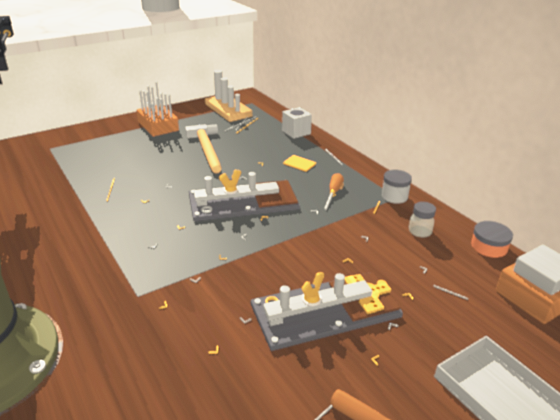

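The blank (yellow bird at top pixel ~(397,170)) is under the right-hand clamp, with its nut at ~(391,229). The left clamp has a bare pad. Next I'll measure closely.

```bash
cat > h.py <<'E'
from station import arm, optics
import cv2, numpy as np
np.set_printoptions(precision=4,suppress=True)
def ray(n,uv,z):
    c=optics.get_calibration(n);T=np.array(c['camera_from_world']);R=T[:3,:3];o=-R.T@T[:3,3]
    d=R.T@np.array([(uv[0]-c['cx'])/c['fx'],(uv[1]-c['cy'])/c['fy'],1])
    return o+d*(z-o[2])/d[2]
def proj(n,p):
    c=optics.get_calibration(n);T=np.array(c['camera_from_world']);q=T[:3,:3]@p+T[:3,3]
    return np.array([c['fx']*q[0]/q[2]+c['cx'],c['fy']*q[1]/q[2]+c['cy']])
E
python3 - <<'E'
from h import *
t=cv2.imread('pics/top0.png');s=cv2.imread('pics/side0.png')
a=cv2.resize(t[145:290,340:435],None,fx=4,fy=4,interpolation=cv2.INTER_CUBIC)
b=cv2.resize(s[260:350,240:340],None,fx=4,fy=4,interpolation=cv2.INTER_CUBIC)
o=np.zeros((580,790,3),np.uint8);o[:580,:380]=a;o[:360,390:790]=b
cv2.imwrite('pics/c1.png',o)
for n,im,(x0,y0,x1,y1) in(('top',t,(375,205,412,248)),('side',s,(295,268,330,310))):
    h=cv2.cvtColor(im,cv2.COLOR_BGR2HSV);m=cv2.inRange(h,(12,110,120),(35,255,255))[y0:y1,x0:x1]
    k,l,st,ce=cv2.connectedComponentsWithStats(m)
    for i in range(1,k):
        if st[i,4]>15:
            pts=np.argwhere(l==i)[:,::-1]+[x0,y0]
            print(n,st[i,4],ce[i]+[x0,y0],cv2.minAreaRect(pts.astype(np.float32)),'z.075',ray(n,ce[i]+[x0,y0],.075))
for uv in((398,200),(388,257)): print(uv,ray('top',uv,.072))
E
```

```text
top 273 [391.9927 229.5421] ((390.9310302734375, 230.3275909423828), (31.011119842529297, 15.22701644897461), 68.19859313964844) z.075 [ 0.4784 -0.1783  0.075 ]
side 431 [312.8585 287.0371] ((311.4384460449219, 285.3923034667969), (20.347742080688477, 33.32819747924805), 15.255120277404785) z.075 [ 0.4772 -0.1959  0.075 ]
(398, 200) [ 0.5273 -0.1922  0.072 ]
(388, 257) [ 0.4336 -0.17    0.072 ]
```

View pics/c1.png

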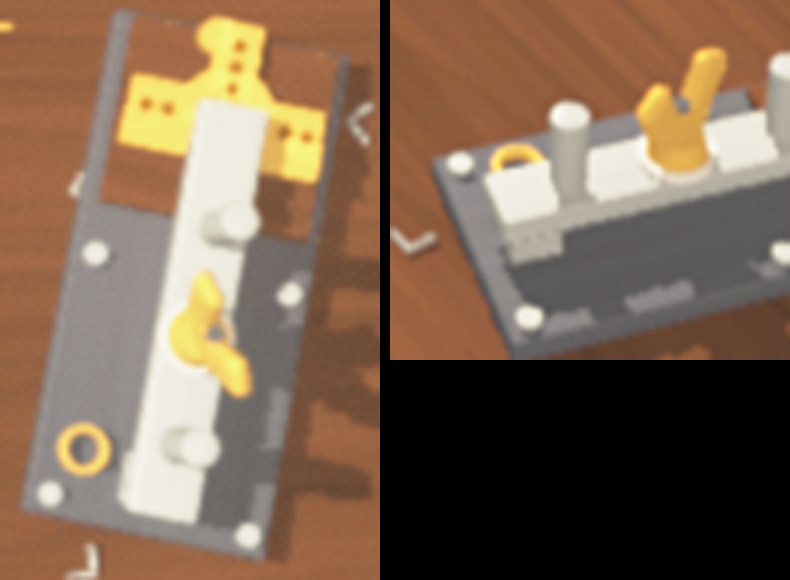

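Top crop: post tops are at ~(401.3,200.5) and (391.3,257.5), and wing tips at ~(391.3,214.5) and (399.5,241.5). In the side view, the post top is at crop (570,115) and the wing tips at (655,93) and (712,55).

Run:
```python
from h import *
P=[ray('top',uv,.072)[:2] for uv in((401.3,200.5),(391.3,257.5))]
W=[ray('top',uv,.082)[:2] for uv in((391.3,215),(399.5,241))]
S=[ray('side',((x-390)/4+240,y/4+260),.082)[:2] for x,y in((655,93),(712,55))]
S2=ray('side',((570-390)/4+240,115/4+260),.072)
for n,A in(('post',P),('wingT',W),('wingS',S)):
    A=np.array(A);d=A[0]-A[1];print(n,A,'mid',A.mean(0),'len',np.hypot(*d),'ang',np.degrees(np.arctan2(d[1],d[0])))
print('side low post',S2)
q=arm.state()['tool_rot'];print(np.degrees(np.arctan2(q[1,2],q[0,2])))
```

```text
post [[ 0.5263 -0.1977]
 [ 0.4327 -0.1754]] mid [ 0.4795 -0.1865] len 0.09628516313382852 ang -13.367625830708647
wingT [[ 0.5019 -0.1764]
 [ 0.4593 -0.1873]] mid [ 0.4806 -0.1818] len 0.044037971868936175 ang 14.359484074228405
wingS [[ 0.4686 -0.1893]
 [ 0.5017 -0.1828]] mid [ 0.4851 -0.186 ] len 0.03370683744424232 ang -168.89429879230786
side low post [ 0.4391 -0.1733  0.072 ]
73.91462021224967
```

send_rows([
  [[0,-0.195,-0.127],[0,0,0]],
  [[0,-0.195,-0.127],[0,0,0]],
  [[0,-0.195,-0.127],[0,0,0]],
  [[0,-0.195,-0.127],[0,0,0]],
  [[0,-0.195,-0.127],[0,0,0]],
  [[0,-0.195,-0.127],[0,0,0]],
  [[0,-0.195,-0.127],[0,0,0]],
  [[0,-0.195,-0.127],[0,0,0]],
  [[0,-0.195,-0.127],[0,0,0]],
  [[0,-0.195,-0.127],[0,0,0]],
  [[0,-0.195,-0.127],[0,0,0]],
  [[0,-0.195,-0.127],[0,0,0]],
  [[0,-0.195,-0.127],[0,0,0]],
  [[0,-0.195,-0.127],[0,0,0]],
])

```text
time_s: 1.27
tcp_pos: [0.5003, 0.2532, 0.2443]
tool_rot: [[-0.0, -0.961, 0.277], [-0.0, 0.277, 0.961], [-1.0, 0.0, -0.0]]
force: [1.1, 0.1, -0.6]
opening: 0.0871
```

send_rows([
  [[0,-0.057,-0.236],[0,0,0]],
  [[0,-0.057,-0.236],[0,0,0]],
  [[0,-0.057,-0.236],[0,0,0]],
  [[0,-0.057,-0.236],[0,0,0]],
  [[0,-0.057,-0.236],[0,0,0]],
  [[0,-0.057,-0.236],[0,0,0]],
  [[0,-0.057,-0.236],[0,0,0]],
  [[0,-0.057,-0.236],[0,0,0]],
  [[0,-0.057,-0.236],[0,0,0]],
  [[0,-0.057,-0.236],[0,0,0]],
  [[0,-0.057,-0.236],[0,0,0]],
  [[0,-0.057,-0.236],[0,0,0]],
])

```text
time_s: 2.27
tcp_pos: [0.4799, -0.1834, 0.2444]
tool_rot: [[0.0, -0.961, 0.277], [0.001, 0.277, 0.961], [-1.0, -0.0, 0.001]]
force: [1.1, 0.0, 0.3]
opening: 0.0869
```

send_rows([
  [[0,0,0],[0.038,0,0]],
  [[0,0,0],[0.038,0,0]],
  [[0,0,0],[0.038,0,0]],
  [[0,0,0],[0.038,0,0]],
  [[0,0,0],[0.038,0,0]],
  [[0,0,0],[0.038,0,0]],
  [[0,0,0],[0.038,0,0]],
  [[0,0,0],[0.038,0,0]],
  [[0,0,0],[0.038,0,0]],
  [[0,0,0],[0.038,0,0]],
  [[0,0,0],[0.038,0,0]],
  [[0,0,0],[0.038,0,0]],
  [[0,0,0],[0.038,0,0]],
  [[0,0,0],[0.038,0,0]],
  [[0,0,0],[0.038,0,0]],
  [[0,0,0],[0.038,0,0]],
  [[0,0,0],[0.038,0,0]],
  [[0,0,0],[0.038,0,0]],
  [[0,0,0],[0.038,0,0]],
  [[0,0,0],[0.038,0,0]],
])

```text
time_s: 3.93
tcp_pos: [0.4803, -0.1816, 0.2442]
tool_rot: [[-0.001, 0.893, 0.451], [0.0, 0.451, -0.893], [-1.0, -0.0, -0.001]]
force: [0.6, -0.1, 0.3]
opening: 0.0869
```

send_rows([
  [[0,-0.009,0.033],[0.0385,0,0]],
  [[0,0,0],[0.0385,0,0]],
  [[0.16,0,0],[0,0,0]],
  [[0.16,0,0],[0,0,0]],
  [[0.16,0,0],[0,0,0]],
  [[0.16,0,0],[0,0,0]],
  [[0.16,0,0],[0,0,0]],
  [[0,0,0],[0,0,0]],
  [[0,0,0],[0,0,0]],
])

```text
time_s: 4.68
tcp_pos: [0.4806, -0.1866, 0.1237]
tool_rot: [[-0.003, 0.973, 0.229], [0.0, 0.229, -0.973], [-1.0, -0.003, -0.001]]
force: [0.9, -0.2, 0.8]
opening: 0.0868
```

Run:
```python
from h import *
a=[]
for n in('side','top'):
    f=optics.grab_frame(n); cv2.imwrite(f'pics/{n}1.png',f)
    x,y=(240,200) if n=='side' else (330,140)
    a.append(cv2.resize(f[y:y+150,x:x+100],None,fx=3.9,fy=3.9,interpolation=cv2.INTER_CUBIC))
cv2.imwrite('pics/c2.png',np.hstack(a))
s=arm.state();print(s['tcp_pos'],np.degrees(np.arctan2(s['tool_rot'][1,2],s['tool_rot'][0,2])),s['q'])
for z in(.098,.083):
  for k in(.0435,-.0435): print(z,k,proj('side',np.r_[s['tcp_pos'][:2],z]+k*s['tool_rot'][:,2]))
```

```text
[ 0.4825 -0.1872  0.1259] -76.75667658968158 [-0.3345  0.1523  0.7091  1.945  -0.1125  1.0814 -0.918 ]
0.098 0.0435 [334.6758 284.9202]
0.098 -0.0435 [292.796  259.4086]
0.083 0.0435 [333.9027 292.1868]
0.083 -0.0435 [292.4777 266.4962]
```

View pics/c2.png

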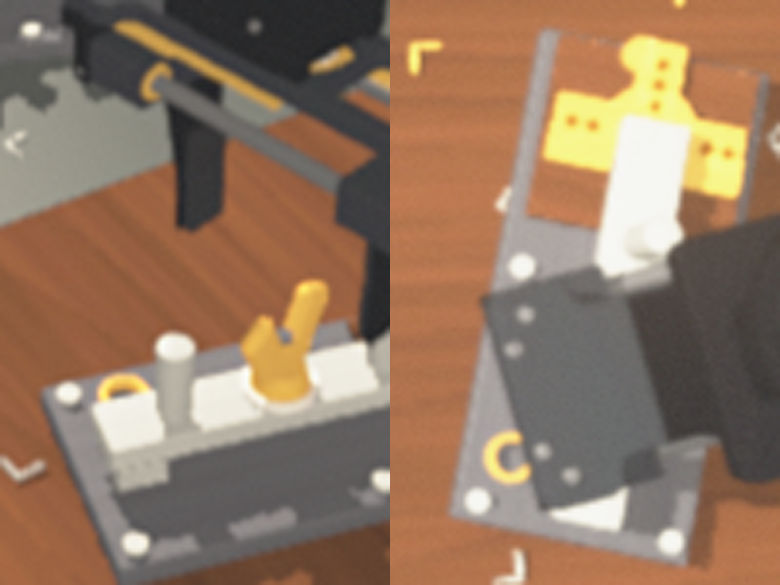

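The side view shows the fingertip at pixel ~(291,257), as predicted, and it straddles the nut clear of the posts. I'll descend, then check.

send_rows([
  [[0.084,0,0],[0,0,0]],
  [[0.084,0,0],[0,0,0]],
  [[0.084,0,0],[0,0,0]],
  [[0.084,0,0],[0,0,0]],
  [[0,0,0],[0,0,0]],
  [[0,0,0],[0,0,0]],
  [[0,0,0],[0,0,0]],
])

```text
time_s: 5.37
tcp_pos: [0.4824, -0.1871, 0.0751]
tool_rot: [[0.002, 0.973, 0.229], [-0.0, 0.229, -0.973], [-1.0, 0.001, 0.001]]
force: [-0.2, 0.3, -0.4]
opening: 0.0871
```

send_rows([
  [[0.01,0,0],[0,0,0]],
  [[0,0,0],[0,0,0]],
  [[0,0,0],[0,0,0]],
  [[0,0,0],[0,0,0]],
  [[0,0,0],[0,0,0]],
  [[0,0,0],[0,0,0]],
  [[0,0,0],[0,0,0]],
  [[0,0,0],[0,0,0]],
  [[0,0,0],[0,0,0]],
  [[0,0,0],[0,0,0]],
], claw=1, squeeze=12)

```text
time_s: 6.2
tcp_pos: [0.4816, -0.1868, 0.0726]
tool_rot: [[0.0, 0.973, 0.229], [0.0, 0.229, -0.973], [-1.0, 0.0, -0.0]]
force: [-0.3, -0.2, 0.5]
opening: 0.0282
```

Run:
```python
from h import *
s=arm.state();print(s['tcp_pos'],s['opening'],s['force'],s['moment'],s['time_s'],np.degrees(np.arctan2(s['tool_rot'][1,2],s['tool_rot'][0,2])))
f=optics.grab_frame('side');cv2.imwrite('pics/c3.png',cv2.resize(f[220:340,230:360],None,fx=4,fy=4,interpolation=cv2.INTER_CUBIC))
```

```text
[ 0.4816 -0.1868  0.0726] 0.028233487956478565 [-0.3106 -0.1525  0.4851] [-0.0657  0.1977 -0.0298] 6.2 -76.7485916869885
```

View pics/c3.png

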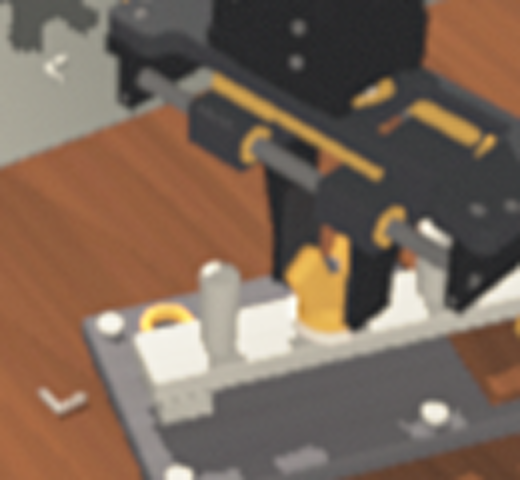

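The side view shows both fingers either side of the nut, with the opening at 28 mm. They may still be closing, or they may be on the hub. A few idle rows will tell.

send_rows([
  [[0,0,0],[0,0,0]],
  [[0,0,0],[0,0,0]],
  [[0,0,0],[0,0,0]],
  [[0,0,0],[0,0,0]],
  [[0,0,0],[0,0,0]],
])

```text
time_s: 6.67
tcp_pos: [0.4814, -0.1848, 0.0726]
tool_rot: [[-0.001, 0.973, 0.23], [0.003, 0.23, -0.973], [-1.0, -0.001, -0.003]]
force: [-1.7, 3.9, 4.1]
opening: 0.0087
```

Gripped: the opening is 8.7 mm for a 9 mm wing. I'll re-centre slightly, since the arm was pulled 2 mm, and raise the squeeze. Then I'll turn most of the arc.

send_rows([
  [[0,0,-0.016],[0,0,0]],
  [[0,0,0],[0,0,0]],
  [[0,0,0],[0,0,0]],
  [[0,0,0],[0.02,0,0]],
  [[0,0,0],[0.02,0,0]],
  [[0,0,0],[0.02,0,0]],
  [[0,0,0],[0.02,0,0]],
  [[0,0,0],[0.02,0,0]],
], squeeze=30)

```text
time_s: 7.33
tcp_pos: [0.4813, -0.1842, 0.0726]
tool_rot: [[0.0, 0.996, -0.086], [0.0, -0.086, -0.996], [-1.0, 0.0, -0.0]]
force: [0.9, 2.0, -0.0]
opening: 0.0087
```

```bash
cat > st.py <<'E'
from h import *
s=arm.state();print(s['time_s'],s['tcp_pos'],s['opening'],s['force'],s['moment'],np.degrees(np.arctan2(s['tool_rot'][1,2],s['tool_rot'][0,2])))
E
python3 st.py
```

```text
7.3333 [ 0.4813 -0.1842  0.0726] 0.00867937698860025 [ 0.8788  1.9988 -0.0296] [ 0.2856 -0.0323  0.0485] -94.91755036247712
```

Turning well with low forces. I'll continue.

send_rows([
  [[0,0,0],[0.02,0,0]],
  [[0,0,0],[0.02,0,0]],
  [[0,0,0],[0.02,0,0]],
  [[0,0,0],[0.02,0,0]],
  [[0,0,0],[0.02,0,0]],
  [[0,0,0],[0.02,0,0]],
  [[0,0,0],[0.02,0,0]],
  [[0,0,0],[0.02,0,0]],
  [[0,0,0],[0,0,0]],
])

```text
time_s: 8.08
tcp_pos: [0.4815, -0.1834, 0.0726]
tool_rot: [[0.0, 0.833, -0.554], [0.001, -0.554, -0.833], [-1.0, -0.0, -0.001]]
force: [1.2, 3.2, 0.2]
opening: 0.0086
```

```bash
python3 st.py
```

```text
8.0833 [ 0.4815 -0.1834  0.0726] 0.008551736622738152 [1.2108 3.1817 0.1678] [ 0.7492 -0.1698 -0.0172] -123.61256171709724
```

send_rows([
  [[0,0,0],[0.01,0,0]],
  [[0,0,0],[0.01,0,0]],
  [[0,0,0],[0.01,0,0]],
  [[0,0,0],[0.01,0,0]],
  [[0,0,0],[0.01,0,0]],
  [[0,0,0],[0,0,0]],
])

```text
time_s: 8.58
tcp_pos: [0.4817, -0.1832, 0.0726]
tool_rot: [[0.001, 0.738, -0.675], [0.002, -0.675, -0.738], [-1.0, -0.0, -0.002]]
force: [2.5, 4.3, -1.5]
opening: 0.0085
```

```bash
python3 st.py
```

```text
8.5833 [ 0.4817 -0.1832  0.0726] 0.00853829926811087 [ 2.5017  4.2979 -1.5257] [ 1.0208 -0.3045 -0.0293] -132.45757629648233
```

send_rows([
  [[0,0,0],[0.01,0,0]],
  [[0,0,0],[0.01,0,0]],
  [[0,0,0],[0,0,0]],
])

```text
time_s: 8.83
tcp_pos: [0.4817, -0.1832, 0.0726]
tool_rot: [[0.001, 0.695, -0.719], [0.001, -0.719, -0.695], [-1.0, -0.0, -0.001]]
force: [2.8, 4.9, -0.5]
opening: 0.0087
```

```bash
python3 st.py
```

```text
8.8333 [ 0.4817 -0.1832  0.0726] 0.008726633956006076 [ 2.8406  4.9379 -0.5413] [ 1.1122 -0.392   0.4764] -135.95787204196307
```

The moment about z jumped to 0.48 N m and the opening grew slightly, so the stop is reached at about −135° (expected ≈ −133.5°). I'll press slightly more to confirm.

send_rows([
  [[0,0,0],[0.008,0,0]],
  [[0,0,0],[0.008,0,0]],
  [[0,0,0],[0,0,0]],
  [[0,0,0],[0,0,0]],
])

```text
time_s: 9.17
tcp_pos: [0.4817, -0.1832, 0.0727]
tool_rot: [[0.001, 0.66, -0.751], [0.001, -0.751, -0.66], [-1.0, -0.0, -0.001]]
force: [2.5, 4.4, -1.4]
opening: 0.0097
```

```bash
python3 st.py
```

```text
9.1667 [ 0.4817 -0.1832  0.0727] 0.009666665948339028 [ 2.47    4.3766 -1.3952] [ 1.1075 -0.4104  0.772 ] -138.71791705001962
```

The moment is 0.77 N m and the jaws are being wedged open against the tilted wing, so the nut is firmly on the stop. Release.

send_rows([
  [[0,0,0],[0,0,0]],
  [[0,0,0],[0,0,0]],
  [[0,0,0],[0,0,0]],
  [[0,0,0],[0,0,0]],
  [[0,0,0],[0,0,0]],
  [[0,0,0],[0,0,0]],
  [[0,0,0],[0,0,0]],
  [[0,0,0],[0,0,0]],
  [[0,0,0],[0,0,0]],
  [[0,0,0],[0,0,0]],
], claw=0.3)

```text
time_s: 10.0
tcp_pos: [0.4811, -0.1845, 0.0726]
tool_rot: [[0.0, 0.656, -0.755], [0.0, -0.755, -0.656], [-1.0, 0.0, -0.0]]
force: [-0.4, 0.0, 0.3]
opening: 0.0597
```

send_rows([
  [[-0.1,0,0],[0,0,0]],
  [[-0.15,0,0],[0,0,0]],
  [[-0.2,0,0],[0,0,0]],
  [[-0.2,0,0],[0,0,0]],
  [[-0.2,0,0],[0,0,0]],
  [[-0.2,0,0],[0,0,0]],
  [[0,-0.2,0.2],[0,0,0]],
  [[0,-0.2,0.2],[0,0,0]],
  [[0,-0.2,0.2],[0,0,0]],
  [[0,0,0],[0,0,0]],
  [[0,0,0],[0,0,0]],
])

```text
time_s: 10.92
tcp_pos: [0.3759, -0.1783, 0.2308]
tool_rot: [[0.004, 0.654, -0.757], [0.005, -0.757, -0.654], [-1.0, -0.001, -0.006]]
force: [1.1, 0.4, 0.2]
opening: 0.0609
```

Run:
```python
from h import *
t=optics.grab_frame('top');s=optics.grab_frame('side')
a=cv2.resize(t[145:290,340:435],None,fx=4,fy=4,interpolation=cv2.INTER_CUBIC)
b=cv2.resize(s[260:350,240:340],None,fx=4,fy=4,interpolation=cv2.INTER_CUBIC)
o=np.zeros((580,790,3),np.uint8);o[:580,:380]=a;o[:360,390:790]=b
cv2.imwrite('pics/c4.png',o);cv2.imwrite('pics/top4.png',t)
```

```text
(no output)
```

View pics/c4.png

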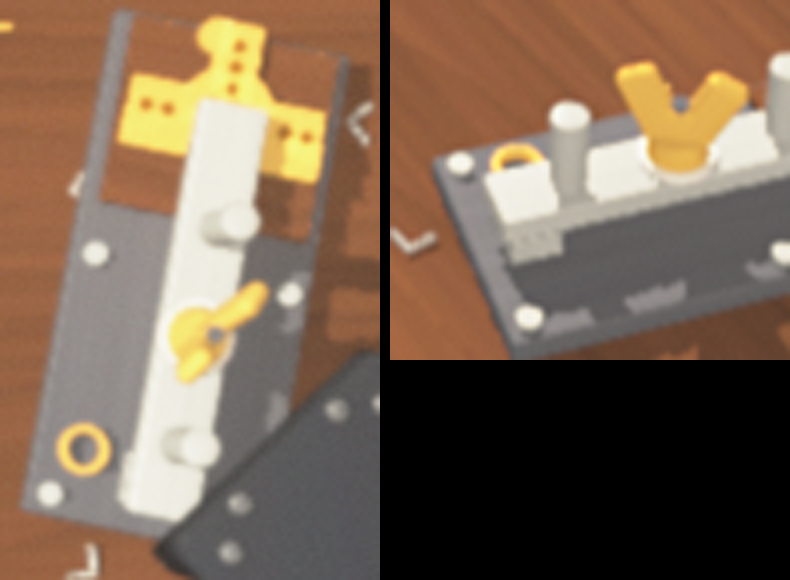

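The wings now slant clockwise of the strap, with tips at top pixels ~(404.5,217.5) and (386.5,238.5). The gripper is clear of everything. I'll check the angle, then hand in.

Run:
```python
from h import *
a,b=[ray('top',u,.082) for u in((404.5,217.5),(386.5,238.5))]
d=a-b;w=np.degrees(np.arctan2(d[1],d[0]));print(a,b,np.hypot(*d[:2]),w,'rel strap',w+13.4)
t0=cv2.imread('pics/top0.png');t=cv2.imread('pics/top4.png')
print('spare clamp diff',np.abs(t0[120:265,130:240].astype(int)-t[120:265,130:240]).mean())
if abs(w+13.4+30.1)<4:
    from station import job; print(job.sign_off())
```

```text
[ 0.4972 -0.1978  0.082 ] [ 0.4639 -0.1663  0.082 ] 0.04588197701450214 -43.39851086580426 rel strap -29.998510865804263
spare clamp diff 1.2583490073145245
the job is handed in; nothing more can be done
None
```

I tightened the wing nut on the clamp holding the bird blank (the right-hand one in the top view) until it was fully home, then let go and handed the job in at about 11 s.

- **Turn:** I pinched the wings at a 9 mm opening and turned clockwise. At the stop the wrist moment rose to about 0.77 N m, and the wings began to wedge the jaws open.
- **Release:** I opened the jaws, lifted the gripper straight up and moved it clear. Measured forces after letting go were about 1 N or less.
- **Final angle:** the last picture puts the wings 30.0° clockwise of the strap; the stop should be at 30.1°.
- **Posts and other clamp:** the readings I took showed at most about 6 N at the wrist and no sign of a knock on the posts. The other clamp looks the same in the top view before and after (mean pixel difference about 1.3).
- **Disagreement:** my first estimate of the nut's centre was about 3 mm off from where the grip settled. I corrected most of it before turning, leaving a side load of up to about 6 N.

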